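# Hang the carburettor spacer on the parts carousel

### The arm

A 7-joint arm with a two-finger parallel gripper is mounted at the origin on the work surface. World frame = base frame: x ahead of the robot, y to its left, z up, the work surface at z = 0. Lengths are in m, angles in rad, forces in N, time in s.
With the tool pointing down it reaches from about 0.425 to 0.925 m from the base axis. Payload 6.8 kg.
Tool frame: the origin (TCP) lies on the centre line of the jaws, within the pads' length; the fingertips stand bot.finger_overhang ahead of it and the grasp point (between the pads) lies 3 mm ahead of it (bot.finger_overhang is the distance from the TCP to the fingertips, in m); z points along the fingers, y is the direction in which the jaws open and shut (so a half turn about z gives the same grasp; the last joint's range is limited). The gripper opens to 85 mm and grips with 20 to 120 N. Pads are 22 mm wide; open, the fingers measure 114 mm over their backs; the gripper's body (76 mm by 85 mm) begins 54 mm behind the grasp point. The pads swing forward as they close: fully open they stand 13 mm farther back than shut.
Start: joints at [1.103, 0.477, 0.022, 1.555, -0.011, 1.109, -0.083], TCP at [0.238, -0.632, 0.253] pointing down, gripper open.
Joint ranges: [-2.96, 2.96], [-0.34, 2.1], [-1.41, 1.46], [0.24, 2.44], [-1.37, 4.51], [0.17, 1.92], [-2.96, 2.96]. Speed limits (rad/s): [2.39, 2.39, 3.14, 3.14, 3.14, 3.14, 3.14].

### API

Orientations are given as a unit quaternion [w, x, y, z].
In Python, from station import bot gives the robot as it stands.
- The arm moves only by the tool drive_tool, never from a script. Its argument "increments" is text: rows parted by semicolons, each of 4 numbers parted by spaces: the shift along the world's x, y, z in m, then the turn about the world's z in rad. In form: tx ty tz spin; .... A call has 1 to 12 rows; each row shifts and turns the commanded pose from where the row before left it; what a row does not reach is not made up. A row lasts 1/12 s, in which the tool goes at most 41.7 mm and 7.16 degrees, less where a joint would pass 70% of its speed; a pose out of reach is approached as far as the arm can. A call is refused whole if a number of a shift passes 0.0417 or a number of a turn 0.125, either way. A call with a gripper value outside its range is refused whole. "grip" is the opening, from 0 (shut) to 1 (fully open), set as the call begins (left out, the last holds). The fingers move at their own pace and stop on an object; "squeeze" is the grip in N (left out, the last holds). Time passes only in rows, so rows that do not move let the fingers close. It gives the time, the measured TCP pose, the force and the opening at its end, in the units of the state.
- bot.get_obs(): the state, without advancing time (a new reading comes with each control period).
- bot.read_camera(name): name is "scene" or "top" or "wrist"; returns the picture (420x560x3 uint8, red, green, blue); there is no depth.
- bot.calibration(name): a dict with "fx", "fy", "cx", "cy" (pixels), "camera_from_world" (4x4, takes a point from world to camera coordinates). Camera axes: x right, y down, z forward; pixel columns grow to the right and rows downward; lengths in m; the calibration is good to about 2 mm. A picture is of the moment at which its call begins: read the wrist's pose just before it. calibration takes no time and is no camera call; for the wrist camera it gives the pose at the moment of the call.
- bot.hand_in(): hands the job in, once; it reports no verdict.
The state is a dict: "t": time; "q": joint angles; "joint_vel": joint speeds; "joint_torque": joint torques, N m; "eef_pos": TCP position; "tool_rot": TCP orientation; "contact_force": force on the tool from outside, world axes, zero at the start; "torque": the same for the moment, N m; "gripper_width": opening from 0.0 (shut) to 1.0 (fully open).
Only numpy, scipy, OpenCV 4.12 (cv2) and the standard library are available. Lean on these libraries where they do the work, as an engineer would, in place of code of your own. Each camera call takes 0.05 s, during which the arm holds its last target.

### The job

On the motorcycle bench, turn the parts carousel until its empty peg points along the yellow pointer on its foot. Then hang the bare aluminium spacer block on that empty peg by its bore, let go of it, and leave the brown spacer block where it stands.

Things in the scene. Friction and masses are not known exactly. Their poses are not given: they have to be found in the camera images.
- carousel (a joint): Turn of the carousel on its fixed foot about a vertical axis, rad, counter-clockwise seen from above. 0 = the empty peg points along the yellow pointer of the foot. It starts between 0.6 and 1.4, turns freely both ways from there and stays where it is left (friction 0.2 N m). The foot is a dark disc of radius 85 mm bolted to the bench; its flat yellow pointer is 34 mm wide.
- handle (a point): Centre of the black bar on top of the carousel, on the turning axis, 205 mm above the bench; the frame turns with the carousel. The bar is 80 mm long along x, 16 mm thick along y, 30 mm high, on a blue column of radius 16 mm. Pegs stand out along -x (empty), +x, +y and -y; the last three carry fixed aluminium spacers that reach 115 mm from the axis and up to 30 mm below this point.
- peg (a point): Point on the centre line of the empty peg, 105 mm from the turning axis and 164 mm above the bench; same axes as handle. The peg points along -x, away from the axis, rising outwards at 15 degrees. It is a straight steel rod 8 mm thick, ending in an orange ball 12 mm across, 50 mm further out and 13 mm higher than this point.
- spacer_mid (a point): Centre of the bare silvery aluminium spacer block to be hung, loose, standing upright on the bench; 28 mm thick along its x, 56 mm wide along its y, 56 mm high, so this point is 28 mm above its underside. A round bore of 40 mm diameter goes right through its centre along x. 100 to 200 g.
- brown_mid (a point): Centre of the brown spacer block, same shape and size as the aluminium one, also standing upright on the bench; to be left alone.
Mind the look-alikes: they are no part of the job. What is shaped like the part that bears spacer_mid but turquoise is not meant.

How it is judged:
By the outcome, as a careful person would: the job done as asked, in the order asked, and still so for the second after the job is handed in, with the robot touching nothing.
It also fails if it takes over 59 s, if anything falls off the work surface, if the arm or the gripper's body presses on something with over 40 N, if the wrist force passes 120 N, or if a joint passes its speed limit or range.

## Working session

There is one attempt and no reset: what is moved stays moved. The work goes in short steps, Python scripts to look and compute and a tool call to move; the robot and the scene stay as the last step left them, time stands still between calls to the robot, and variables do not carry over. Pictures are saved under pics/ and viewed, and the job is handed in when it is done.

Besides the shell and the picture viewer there is one more tool, called after "Call:" as name(argument=value, ...) on one line, values as JSON. drive_tool: Moves the arm, as the interface text tells. Its arguments: {"type":"object","properties":{"increments":{"type":"string"},"grip":{"type":"number"},"squeeze":{"type":"number"}},"required":["increments"]}

```bash
ls && mkdir -p pics && python3 - <<'E'
from station import bot
import cv2, json
print(bot.get_obs(), bot.finger_overhang)
for n in ["scene","top","wrist"]:
    im=bot.read_camera(n); cv2.imwrite(f"pics/{n}0.png",im[:,:,::-1])
    print(n,bot.calibration(n))
E
```

```text
pics
{'t': 0.0, 'q': array([ 1.10287986,  0.47779264,  0.02235596,  1.5564383 , -0.01149924,
        1.10931084, -0.08308151]), 'joint_vel': array([-0.00105768,  0.00126155,  0.00096074,  0.00102978,  0.00055698,
       -0.00145637,  0.00138322]), 'joint_torque': array([-5.33515743e-05, -5.96436274e+01,  1.60810098e+00, -2.81193298e+01,
        1.24932468e-02,  9.46217158e-03,  1.65642740e-05]), 'eef_pos': array([ 0.23745565, -0.6312682 ,  0.25233656]), 'tool_rot': array([-8.80066940e-04,  9.83857370e-01,  1.78952077e-01, -2.32859341e-04]), 'contact_force': array([ 0.36381554, -0.45264907,  0.43467767]), 'torque': array([0.00170142, 0.02424031, 0.02709142]), 'gripper_width': 1.002374069743773} 0.022
scene {'fx': 389.8527076515739, 'fy': 389.8527076515739, 'cx': 277.80098386102685, 'cy': 204.8713206196306, 'camera_from_world': array([[-0.87762911,  0.47932822, -0.00340694,  0.47290051],
       [ 0.30240455,  0.54814696, -0.77979894, -0.00631175],
       [-0.37191213, -0.68540453, -0.62602077,  1.07559607],
       [ 0.        ,  0.        ,  0.        ,  1.        ]])}
top {'fx': 435.977241059847, 'fy': 435.977241059847, 'cx': 275.6268434660893, 'cy': 205.82317754349373, 'camera_from_world': array([[-0.03387699, -0.99942485,  0.00152448, -0.06340189],
       [-0.96886897,  0.03246687, -0.24543597,  0.53945968],
       [ 0.24524531, -0.00979166, -0.96941161,  0.86480326],
       [ 0.        ,  0.        ,  0.        ,  1.        ]])}
wrist {'fx': 352.1322183858954, 'fy': 352.1322183858954, 'cx': 281.18711902551615, 'cy': 213.61996908709025, 'camera_from_world': array([[ 0.35156305, -0.93616224, -0.00191911, -0.67354597],
       [-0.89727828, -0.33754398,  0.28452723, -0.03639134],
       [-0.26701144, -0.09830728, -0.95866604,  0.38035699],
       [ 0.        ,  0.        ,  0.        ,  1.        ]])}
```

View pics/scene0.png

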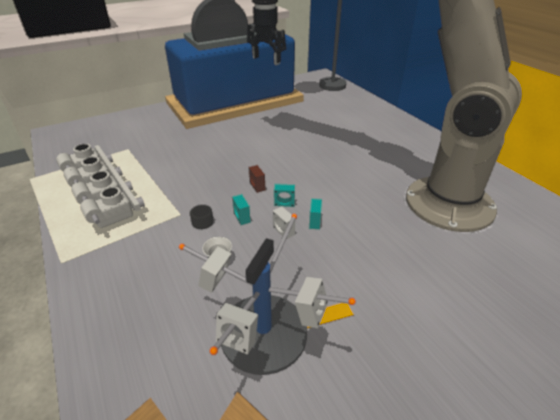

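View pics/top0.png

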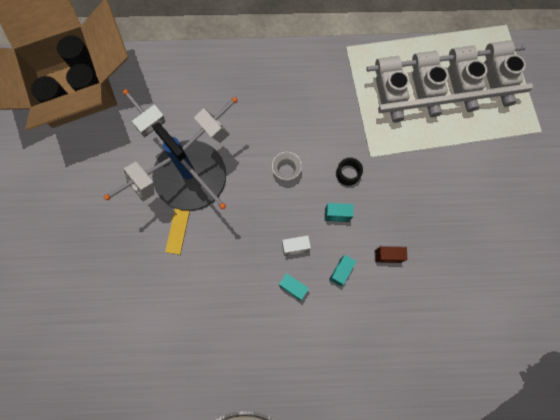

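View pics/wrist0.png

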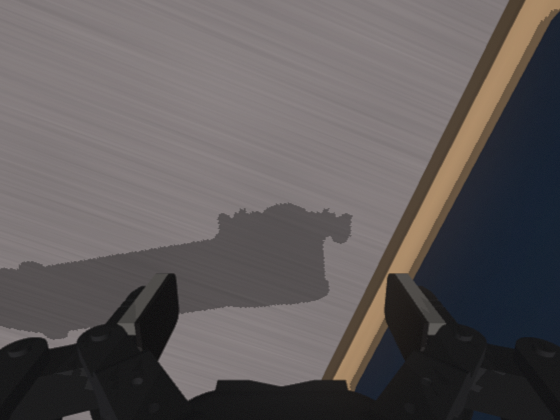

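```bash
cat > h.py <<'E'
import numpy as np, cv2
from station import bot
def proj(cal,P):
    P=np.atleast_2d(P); T=cal["camera_from_world"]; c=P@T[:3,:3].T+T[:3,3]
    return np.c_[cal["fx"]*c[:,0]/c[:,2]+cal["cx"],cal["fy"]*c[:,1]/c[:,2]+cal["cy"]]
def ray(cal,u,v,z):
    T=cal["camera_from_world"];R=T[:3,:3];o=-R.T@T[:3,3]
    d=R.T@np.array([(u-cal["cx"])/cal["fx"],(v-cal["cy"])/cal["fy"],1])
    return o+d*(z-o[2])/d[2]
def crop(src,dst,x0,y0,x1,y1,k):
    im=cv2.imread(src)[y0:y1,x0:x1]; cv2.imwrite(dst,cv2.resize(im,None,fx=k,fy=k,interpolation=cv2.INTER_CUBIC))
E
python3 - <<'E'
from h import *
crop("pics/top0.png","pics/t1.png",90,80,250,270,3.1)
crop("pics/top0.png","pics/t2.png",260,190,420,310,5)
crop("pics/scene0.png","pics/s2.png",210,150,340,250,6)
c=bot.calibration("top")
print(ray(c,222,206,.177),ray(c,170,141,.205+.015),ray(c,190,176,0))
E
```

```text
[0.51229016 0.02022252 0.177     ] [0.62823311 0.11063057 0.22      ] [0.63258959 0.11533134 0.        ]
```

View pics/t1.png

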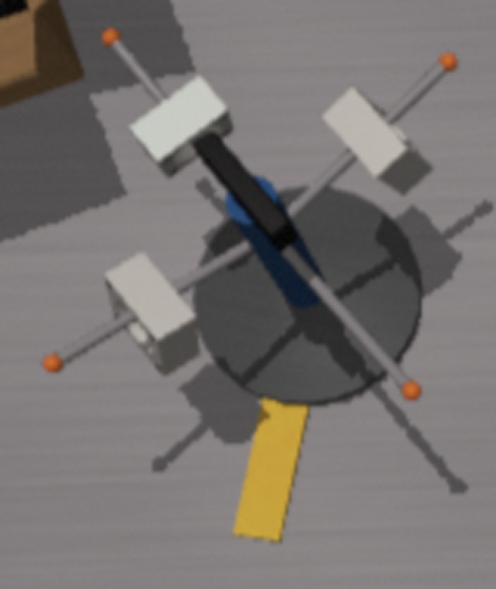

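View pics/t2.png

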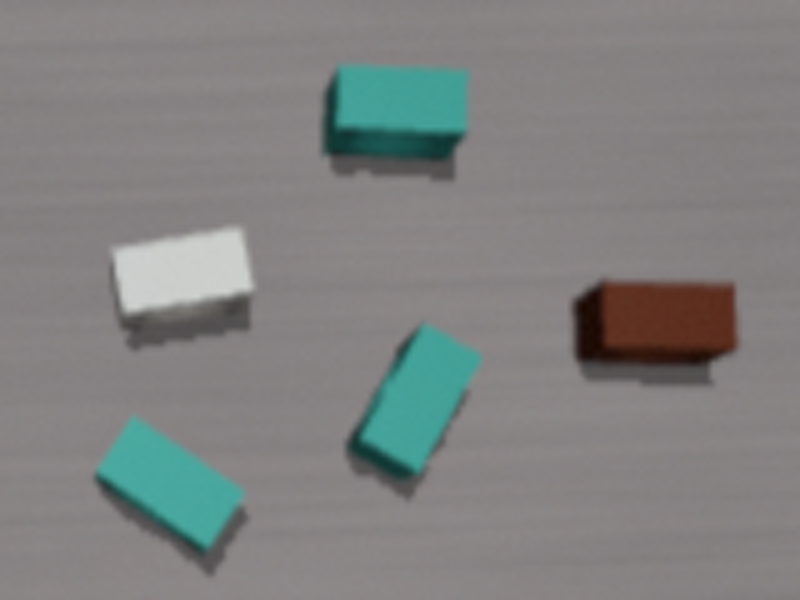

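View pics/s2.png

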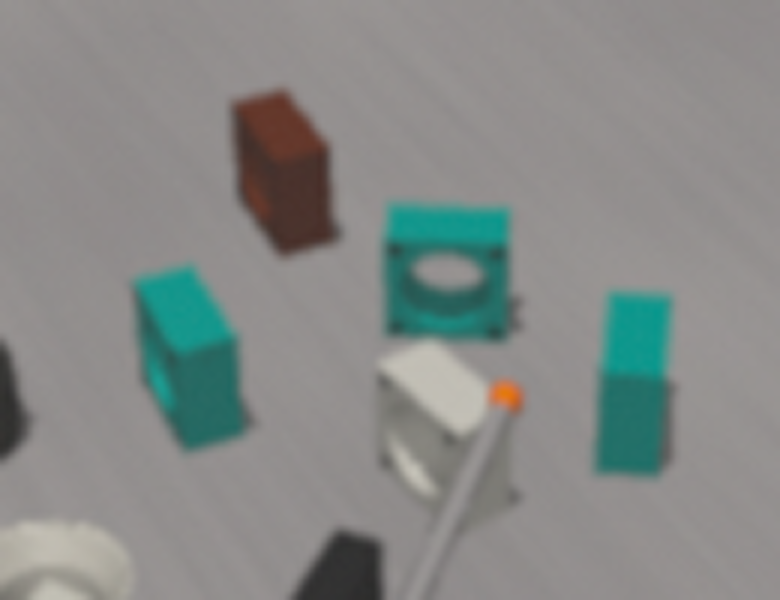

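```bash
python3 - <<'E'
from h import *
c=bot.calibration("top"); s=bot.calibration("scene")
B=np.array([ray(c,u/3.1+90-.3,v/3.1+80-.3,.177) for u,v in [(412,390),(111,37),(448,62),(53,362)]])
print(B, B.mean(0), np.linalg.norm(B-B.mean(0),axis=1))
d=B[0]-B[1]; print("peg ang",np.arctan2(d[1],d[0])); d=B[2]-B[3]; print(np.arctan2(d[1],d[0]))
P=np.array([ray(c,u/3.1+90-.3,v/3.1+80-.3,.002) for u,v in [(234,534),(281,541),(262,399),(309,406)]])
print(P); d=(P[0]+P[1]-P[2]-P[3]);print("ptr ang",np.arctan2(d[1],d[0])); 
d=(P[0]+P[1])/2-B.mean(0);print("ptr ang via axis",np.arctan2(d[1],d[0]))
for name,px,zz in [("al",[(112,247),(243,228),(254,290),(124,314)],.056),("teal left",[(138,417),(245,492),(208,550),(97,475)],.056),("teal mid",[(425,322),(482,357),(418,474),(360,436)],.056),("teal top",[(340,66),(468,70),(466,134),(336,129)],.056),("brown",[(605,283),(735,283),(736,350),(602,348)],.056)]:
    Q=np.array([ray(c,u/5+260-.4,v/5+190-.4,zz) for u,v in px]); 
    e=Q[1]-Q[0]+Q[2]-Q[3];print(name,Q.mean(0),"long ang",np.arctan2(e[1],e[0]),[np.linalg.norm(Q[i]-Q[(i+1)%4]).round(4) for i in range(4)])
# scene reproj check
print(proj(s,B)); 
E
```

```text
[[ 0.51320882  0.01908679  0.177     ]
 [ 0.75605491  0.21320044  0.177     ]
 [ 0.73100038 -0.00502189  0.177     ]
 [ 0.5381236   0.23742494  0.177     ]] [0.63459692 0.11617257 0.177     ] [0.15543719 0.15545561 0.15486033 0.15494915]
peg ang -2.467261689238397
-0.8987792380121792
[[0.4556405  0.1677363  0.002     ]
 [0.44943934 0.13383178 0.002     ]
 [0.55520196 0.14991613 0.002     ]
 [0.54871954 0.11517807 0.002     ]]
ptr ang 2.960177645629236
ptr ang via axis 2.9537212870914895
al [ 0.45607048 -0.12255106  0.056     ] long ang -1.4401011891190052 [np.float64(0.0564), np.float64(0.0269), np.float64(0.0559), np.float64(0.029)]
teal left [ 0.36711596 -0.11375016  0.056     ] long ang -2.203769410447643 [np.float64(0.0537), np.float64(0.0282), np.float64(0.0547), np.float64(0.0294)]
teal mid [ 0.39913479 -0.21951352  0.056     ] long ang -2.1787364043185278 [np.float64(0.0276), np.float64(0.0563), np.float64(0.0282), np.float64(0.0557)]
teal top [ 0.52695743 -0.22058298  0.056     ] long ang -1.6402104389368883 [np.float64(0.0555), np.float64(0.0285), np.float64(0.0559), np.float64(0.0281)]
brown [ 0.42950866 -0.32653418  0.056     ] long ang -1.6120158235318345 [np.float64(0.055), np.float64(0.0284), np.float64(0.0563), np.float64(0.0277)]
[[293.70546927 215.79712529]
 [213.21285135 350.78320683]
 [181.70060536 246.28209263]
 [351.52554383 301.07652915]]
```

The objects, with their top-camera pixels:
- **Silvery block (296,245):** this is the bare aluminium spacer to hang.
- **Turquoise blocks (340,212), (343,270) and (294,287):** look-alikes, so not meant.
- **Brown block (392,254):** stays where it is.
- **Empty peg:** ends in the ball at (222,206), the only peg without a spacer.

The axis is at (0.635, 0.116), and the carousel has to turn by about -0.86 rad.

Call:
drive_tool(increments="0.0165 0.0311 0.002 0.0131;0.0165 0.0311 0.002 0.0131;0.0165 0.0311 0.002 0.0131;0.0165 0.0311 0.002 0.0131;0.0165 0.0311 0.002 0.0131;0.0165 0.0311 0.002 0.0131;0.0165 0.0311 0.002 0.0131;0.0165 0.0311 0.002 0.0131;0.0165 0.0311 0.002 0.0131;0.0165 0.0311 0.002 0.0131;0.0165 0.0311 0.002 0.0131;0.0165 0.0311 0.002 0.0131", grip=1)

```text
t: 1.15
eef_pos: [0.436, -0.2569, 0.2774]
tool_rot: [0.0, 0.967, 0.256, -0.0]
contact_force: [1.4, -0.0, 0.3]
gripper_width: 1.003
```

Call:
drive_tool(increments="0.0165 0.0311 0.001 0.0131;0.0165 0.0311 0.001 0.0131;0.0165 0.0311 0.001 0.0131;0.0165 0.0311 0.001 0.0131;0.0165 0.0311 0.001 0.0131;0.0165 0.0311 0.001 0.0131;0.0165 0.0311 0.001 0.0131;0.0165 0.0311 0.001 0.0131;0.0165 0.0311 0.001 0.0131;0.0165 0.0311 0.001 0.0131;0.0165 0.0311 0.001 0.0131;0.0165 0.0311 0.001 0.0131")

```text
t: 2.15
eef_pos: [0.6341, 0.116, 0.289]
tool_rot: [0.0, 0.944, 0.331, -0.0]
contact_force: [0.5, -0.3, 0.3]
gripper_width: 1.0
```

```bash
python3 - <<'E'
from h import *
o=bot.get_obs(); print(o["q"].round(3),o["eef_pos"].round(4))
c=bot.calibration("wrist"); im=bot.read_camera("wrist").copy(); 
a=.6736; ax=np.array([.6346,.1162]); ux=np.array([np.cos(a),np.sin(a)]);uy=np.array([-ux[1],ux[0]])
P=[np.r_[ax+i*.04*ux+j*.008*uy,.22] for i,j in [(1,1),(1,-1),(-1,-1),(-1,1)]]+[np.r_[ax-.155*ux,.177]]
for p in proj(c,np.array(P)): cv2.drawMarker(im,tuple(int(x) for x in p.round()),(255,0,0),cv2.MARKER_CROSS,8,1)
cv2.imwrite("pics/w1.png",im[:,:,::-1])
E
```

```text
[ 0.026  0.432 -0.418  1.569  0.185  1.181 -1.325] [0.6341 0.116  0.289 ]
```

View pics/w1.png

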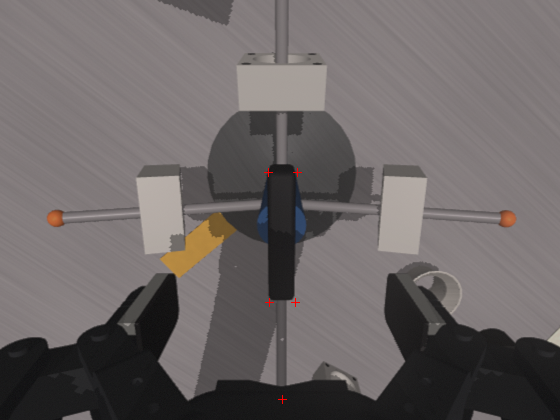

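The wrist view shows the bar centred between the fingers at about (282,232), with its long axis along the tool's x. I'll descend and grip it.

Call:
drive_tool(increments="0 0 -0.018 0;0 0 -0.018 0;0 0 -0.018 0;0 0 -0.01 0;0 0 -0.01 0;0 0 0 0", grip=1)

```text
t: 2.7
eef_pos: [0.6326, 0.114, 0.2132]
tool_rot: [-0.0, 0.944, 0.331, -0.002]
contact_force: [0.2, -0.0, -0.7]
gripper_width: 0.997
```

Call:
drive_tool(increments="0 0 0 0;0 0 0 0;0 0 0 0;0 0 0 0;0 0 0 0;0 0 0 0;0 0 0 0;0 0 0 0;0 0 0 0;0 0 0 0", grip=0, squeeze=40)

```text
t: 3.53
eef_pos: [0.6333, 0.1154, 0.216]
tool_rot: [-0.0, 0.944, 0.331, 0.0]
contact_force: [-3.6, 0.7, 5.9]
gripper_width: 0.181
```

Call:
drive_tool(increments="0 0 0 -0.0716;0 0 0 -0.0716;0 0 0 -0.0716;0 0 0 -0.0716;0 0 0 -0.0716;0 0 0 -0.0716;0 0 0 -0.0716;0 0 0 -0.0716;0 0 0 -0.0716;0 0 0 -0.0716;0 0 0 -0.0716;0 0 0 -0.0714")

```text
t: 4.53
eef_pos: [0.6331, 0.1163, 0.216]
tool_rot: [-0.001, 0.996, -0.093, -0.0]
contact_force: [-4.3, 3.0, 4.9]
gripper_width: 0.181
```

Call:
drive_tool(increments="0 0 0 0;0 0 0 0;0 0 0 0")

```text
t: 4.78
eef_pos: [0.6331, 0.1163, 0.216]
tool_rot: [-0.001, 0.996, -0.092, -0.0]
contact_force: [-4.7, 2.9, 5.5]
gripper_width: 0.185
```

```bash
python3 - <<'E'
from h import *
o=bot.get_obs(); print(o["q"].round(3),o["eef_pos"].round(4),2*np.arctan2(o["tool_rot"][2],o["tool_rot"][1]))
cv2.imwrite("pics/top1.png",bot.read_camera("top")[:,:,::-1])
crop("pics/top1.png","pics/t3.png",90,80,250,270,3.1)
E
```

```text
[-0.115  0.471 -0.222  1.659  0.115  1.024 -2.129] [0.6331 0.1163 0.216 ] -0.18372410290450256
```

View pics/t3.png

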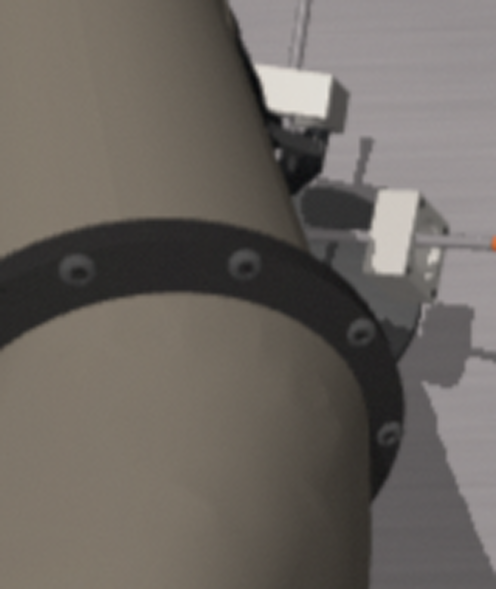

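Call:
drive_tool(increments="0 0 0 0;0 0 0 0;0 0 0 0;0 0 0 0;0 0 0 0;0 0 0 0;0 0 0.02 0;0 0 0.025 0;0 0 0.03 0;0 0 0 0", grip=1)

```text
t: 5.67
eef_pos: [0.6364, 0.1154, 0.2967]
tool_rot: [-0.002, 0.996, -0.092, 0.005]
contact_force: [1.7, 1.0, 1.1]
gripper_width: 1.001
```

Call:
drive_tool(increments="-0.0148 -0.0199 0 0.0263;-0.0148 -0.0199 0 0.0263;-0.0148 -0.0199 0 0.0263;-0.0148 -0.0199 0 0.0263;-0.0148 -0.0199 0 0.0263;-0.0148 -0.0199 0 0.0263;-0.0148 -0.0199 0 0.0263;-0.0148 -0.0199 0 0.0263;-0.0148 -0.0199 0 0.0263;-0.0148 -0.0199 0 0.0263;-0.0148 -0.0199 0 0.0263;-0.0148 -0.0199 0 0.0263")

```text
t: 6.67
eef_pos: [0.4553, -0.1252, 0.2904]
tool_rot: [0.0, 0.998, 0.066, 0.0]
contact_force: [0.5, -0.6, 0.1]
gripper_width: 0.997
```

```bash
python3 - <<'E'
from h import *
o=bot.get_obs(); print(o["t"],o["q"].round(3),o["eef_pos"].round(4),2*np.arctan2(o["tool_rot"][2],o["tool_rot"][1]))
cv2.imwrite("pics/top2.png",bot.read_camera("top")[:,:,::-1])
crop("pics/top2.png","pics/t4.png",90,80,250,270,3.1)
cv2.imwrite("pics/scene2.png",bot.read_camera("scene")[:,:,::-1])
c=bot.calibration("wrist"); im=bot.read_camera("wrist").copy(); 
a=.1307; ax=np.array([.4561,-.1226]); ux=np.array([np.cos(a),np.sin(a)]);uy=np.array([-ux[1],ux[0]])
P=[np.r_[ax+i*.014*ux+j*.028*uy,.056] for i,j in [(1,1),(1,-1),(-1,-1),(-1,1)]]
for p in proj(c,np.array(P)): cv2.drawMarker(im,tuple(int(x) for x in p.round()),(255,0,0),cv2.MARKER_CROSS,8,1)
cv2.imwrite("pics/w2.png",im[:,:,::-1])
E
```

```text
6.6667 [ 0.289  0.111 -0.165  1.969  0.021  1.063 -1.324] [ 0.4553 -0.1252  0.2904] 0.13198623339090262
```

View pics/t4.png

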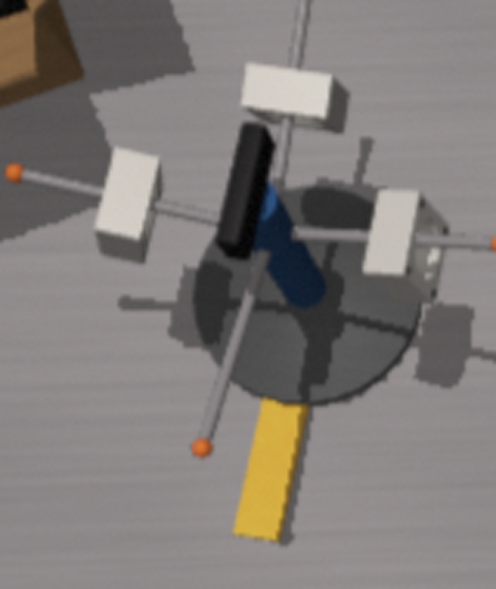

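View pics/scene2.png

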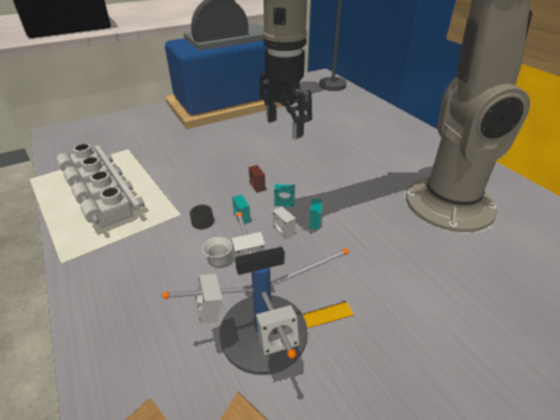

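View pics/w2.png

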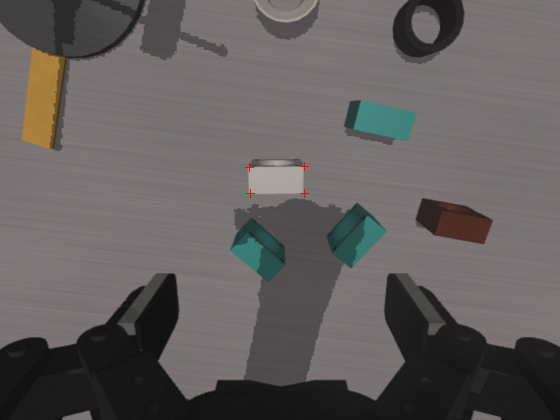

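```bash
python3 - <<'E'
from h import *
c=bot.calibration("top")
im=cv2.imread("pics/top2.png"); hsv=cv2.cvtColor(im,cv2.COLOR_BGR2HSV)
m=cv2.inRange(hsv,(4,190,150),(13,255,255)); n,_,st,ce=cv2.connectedComponentsWithStats(m)
ax=np.array([.6346,.1162])
for i in range(1,n):
    if st[i,4]>8:
        p=ray(c,*ce[i],.177); d=p[:2]-ax; print(ce[i].round(1),st[i,4],p.round(4),np.linalg.norm(d).round(4),np.arctan2(d[1],d[0]).round(4))
crop("pics/top2.png","pics/t5.png",260,190,420,310,5)
E
python3 - <<'E'
from h import *
c=bot.calibration("top")
for f in ["top0","top2"]:
    im=cv2.imread(f"pics/{f}.png"); 
    b,g,r=[im[:,:,k].astype(int) for k in range(3)]
    m=((r>140)&(r-g>80)&(g-b>15)&(g<120)).astype(np.uint8); n,_,st,ce=cv2.connectedComponentsWithStats(m)
    Q=[]
    for i in range(1,n):
        if st[i,4]>8:
            p=ray(c,*ce[i],.177); Q.append(p[:2]); print(ce[i].round(1),st[i,4],p.round(4))
    Q=np.array(Q); ax=Q.mean(0); print(f,"ax",ax); d=Q-ax
    print(np.linalg.norm(d,axis=1).round(4),np.arctan2(d[:,1],d[:,0]).round(4), (np.arctan2(d[:,1],d[:,0])%(np.pi/2)).round(4))
im=cv2.imread("pics/top0.png").astype(int)
m=((im[:,:,2]>170)&(im[:,:,1]>100)&(im[:,:,0]<80)).astype(np.uint8)
n,l,st,ce=cv2.connectedComponentsWithStats(m); i=1+np.argmax(st[1:,4]); ys,xs=np.where(l==i)
P=np.array([ray(c,x,y,.002)[:2] for x,y in zip(xs,ys)]); print(st[i]); mu=P.mean(0); w,v=np.linalg.eigh(np.cov((P-mu).T)); print("ptr",np.arctan2(v[1,1],v[0,1]),mu)
d=mu-ax;print(np.arctan2(d[1],d[0]))
E
```

```text
[234.  99.] 9 [ 0.7326 -0.0046  0.177 ]
[106.2 196.6] 12 [0.5379 0.2384 0.177 ]
[222.3 205.5] 14 [0.5132 0.0197 0.177 ]
top0 ax [0.5945803 0.0845065]
[0.1643 0.164  0.104 ] [-0.5735  1.9233 -2.4687] [0.9973 0.3526 0.6729]
[ 93.8 135. ] 10 [0.6641 0.2705 0.177 ]
[250.7 158. ] 15 [ 0.6061 -0.0356  0.177 ]
[154.3 223.9] 16 [0.4822 0.146  0.177 ]
top2 ax [0.58415209 0.12695985]
[0.1643 0.164  0.1037] [ 1.0624 -1.4365  2.9567] [1.0624 0.1343 1.3859]
[166 209  23  45 605]
ptr 2.9371063210467483 [0.50076056 0.14266999]
2.9553849568391715
```

Carousel check: the empty peg points at about 2.956 rad and the yellow pointer at 2.955 to 2.960, so the turn is done. The wrist view shows the aluminium block at (277,180), right under my predicted corner marks. I'll descend on it.

Call:
drive_tool(increments="0.0002 0.001 -0.032 0;0.0002 0.001 -0.032 0;0 0 -0.032 0;0 0 -0.032 0;0 0 -0.032 0;0 0 -0.032 0;0 0 -0.025 0;0 0 -0.015 0;0 0 -0.012 0;0 0 -0.008 0;0 0 0 0;0 0 0 0", grip=1)

```text
t: 7.82
eef_pos: [0.4569, -0.1217, 0.0383]
tool_rot: [-0.0, 0.998, 0.066, 0.0]
contact_force: [-0.1, -0.5, 0.4]
gripper_width: 1.0
```

Call:
drive_tool(increments="0 0 0 0;0 0 0 0;0 0 0 0;0 0 0 0;0 0 0 0;0 0 0 0;0 0 0 0;0 0 0 0", grip=0, squeeze=40)

```text
t: 8.48
eef_pos: [0.4573, -0.1223, 0.0393]
tool_rot: [0.0, 0.998, 0.065, 0.001]
contact_force: [-0.8, 0.4, 6.9]
gripper_width: 0.649
```

Call:
drive_tool(increments="0 0 0.02 0;0 0 0.033 0;0 0 0.033 0;0 0 0.033 0;0 0 0.033 0;0 0 0.01 0;0 0 0 0")

```text
t: 9.07
eef_pos: [0.4581, -0.1226, 0.2031]
tool_rot: [0.001, 0.998, 0.065, 0.003]
contact_force: [0.4, -0.5, -2.5]
gripper_width: 0.651
```

Call:
drive_tool(increments="-0.0033 0.0254 0 -0.0287;-0.0033 0.0254 0 -0.0287;-0.0033 0.0254 0 -0.0287;-0.0033 0.0254 0 -0.0287;-0.0033 0.0254 0 -0.0287;-0.0033 0.0254 0 -0.0287;-0.0033 0.0254 0 -0.0287;-0.0033 0.0254 0 -0.0287;-0.003 0.0254 0 -0.0287;-0.003 0.0254 0 -0.0287;0 0.0254 0 -0.0287;0 0 0 0")

```text
t: 10.07
eef_pos: [0.4226, 0.1621, 0.1988]
tool_rot: [-0.001, 0.996, -0.09, -0.001]
contact_force: [-0.3, -0.1, -2.0]
gripper_width: 0.647
```

```bash
python3 - <<'E'
from h import *
o=bot.get_obs(); print(o["t"],o["q"].round(3),o["eef_pos"].round(4),2*np.arctan2(o["tool_rot"][2],o["tool_rot"][1]),o["gripper_width"],o["contact_force"])
cv2.imwrite("pics/scene3.png",bot.read_camera("scene")[:,:,::-1])
crop("pics/scene3.png","pics/s3.png",200,150,440,350,3.3)
cv2.imwrite("pics/w3.png",bot.read_camera("wrist")[:,:,::-1])
E
```

```text
10.0667 [-0.189  0.202 -0.35   2.103  0.088  0.85  -2.341] [0.4226 0.1621 0.1988] -0.17963985728738602 0.6467835660957454 [-0.25181335 -0.08433415 -2.01256942]
```

View pics/s3.png

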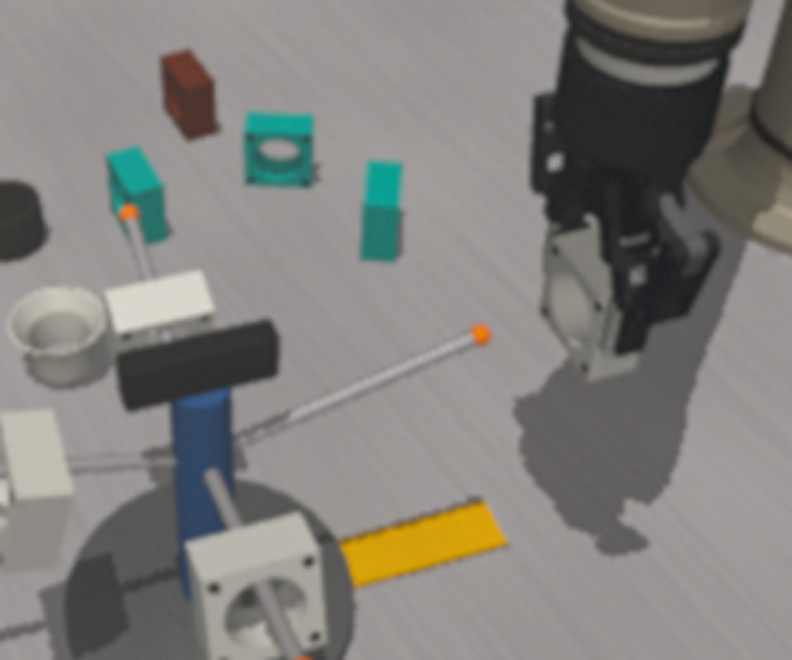

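View pics/w3.png

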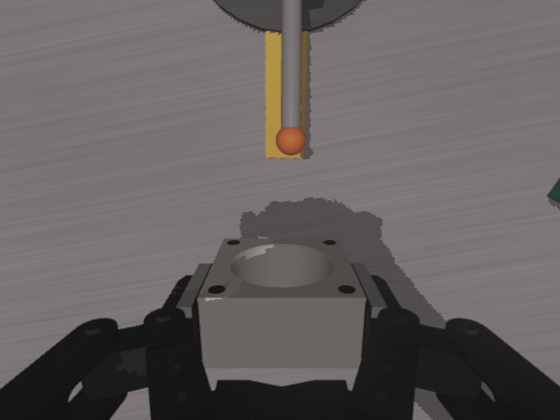

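Call:
drive_tool(increments="0.002 -0.005 0.0025 -0.006;0 0 0 0;0 0 0 0;0.0106 -0.002 -0.0029 0;0.0106 -0.002 -0.0029 0;0.0106 -0.002 -0.0029 0;0.006 -0.001 -0.0015 0;0 0 0 0;0 0 0 0")

```text
t: 10.92
eef_pos: [0.4641, 0.1451, 0.1922]
tool_rot: [0.0, 0.995, -0.096, -0.0]
contact_force: [0.2, 0.2, -1.5]
gripper_width: 0.648
```

```bash
python3 - <<'E'
from h import *
o=bot.get_obs(); print(o["t"],o["eef_pos"].round(4),2*np.arctan2(o["tool_rot"][2],o["tool_rot"][1]),o["gripper_width"],o["contact_force"])
A=np.array([.6349,.117]);u=np.array([-.9828,.1845]); d=o["eef_pos"][:2]-A; print("r",d@u,"lat",d@np.array([-u[1],u[0]]))
cv2.imwrite("pics/scene4.png",bot.read_camera("scene")[:,:,::-1])
crop("pics/scene4.png","pics/s4.png",260,180,420,300,5)
cv2.imwrite("pics/w4.png",bot.read_camera("wrist")[:,:,::-1])
s=bot.calibration("scene"); b=o["eef_pos"]-[.001,0.0005,.0113]; b[:2]-=u*.014
print((proj(s,b)-[260,180])*5)
E
```

```text
10.9167 [0.4641 0.1451 0.1922] -0.19158411260098956 0.6483121908193784 [ 0.16876641  0.17243063 -1.45091101]
r 0.17305611351928193 lat 0.0038992047536180532
[[434.41953155 336.07877885]]
```

View pics/s4.png

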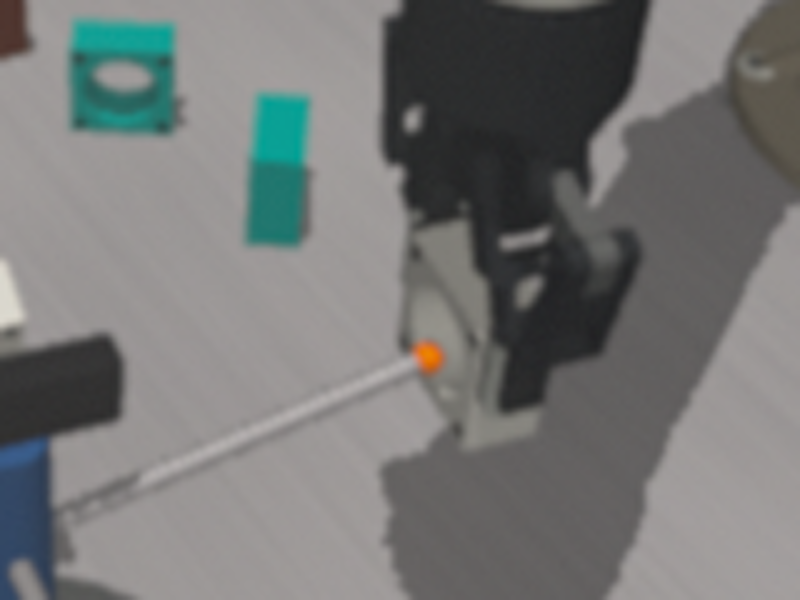

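View pics/w4.png

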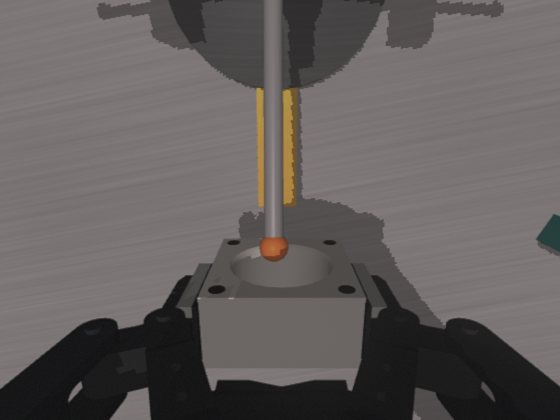

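Call:
drive_tool(increments="0.0007 0.0038 0 0.006;0 0 0 0;0 0 0 0;0.0091 -0.0017 -0.0023 0;0.0091 -0.0017 -0.0023 0;0.0091 -0.0017 -0.0023 0;0.0091 -0.0017 -0.0023 0;0.0091 -0.0017 -0.0023 0;0.0091 -0.0017 -0.0023 0;0.0091 -0.0017 -0.0023 0;0 0 0 0;0 0 0 0")

```text
t: 12.02
eef_pos: [0.5285, 0.1369, 0.1761]
tool_rot: [0.0, 0.996, -0.093, -0.0]
contact_force: [-0.1, -0.2, -2.5]
gripper_width: 0.65
```

```bash
python3 - <<'E'
from h import *
o=bot.get_obs(); print(o["t"],o["eef_pos"].round(4),2*np.arctan2(o["tool_rot"][2],o["tool_rot"][1]),o["gripper_width"],o["contact_force"])
A=np.array([.6349,.117]);u=np.array([-.9828,.1845]); d=o["eef_pos"][:2]-A; print("r",d@u,"lat",d@np.array([-u[1],u[0]]))
cv2.imwrite("pics/scene5.png",bot.read_camera("scene")[:,:,::-1])
crop("pics/scene5.png","pics/s5.png",210,180,370,300,5)
cv2.imwrite("pics/w5.png",bot.read_camera("wrist")[:,:,::-1])
E
```

```text
12.0167 [0.5285 0.1369 0.1761] -0.1856482933783826 0.6496402433985609 [-0.14641617 -0.17377569 -2.4997526 ]
r 0.10820028444619179 lat 6.376123933785882e-05
```

View pics/s5.png

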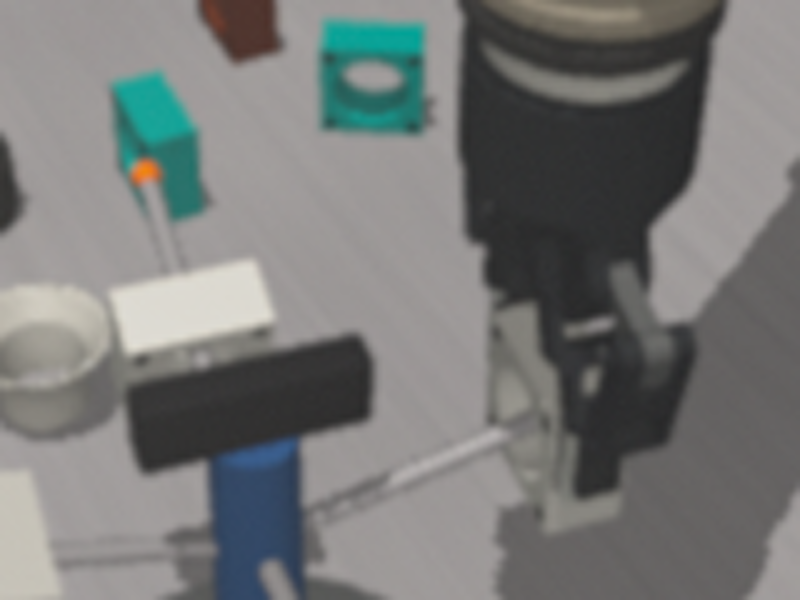

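View pics/w5.png

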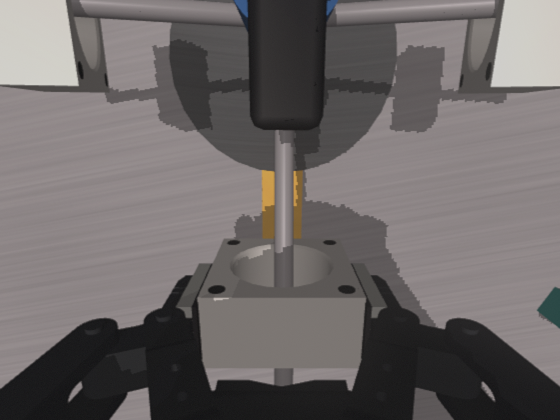

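The peg runs through the bore and comes out the far side, visible at (283,375) in the wrist view. Next I'll lower the block until it rests on the peg.

Call:
drive_tool(increments="0 0 -0.004 0;0 0 -0.004 0;0 0 -0.001 0;0 0 0 0;0 0 0 0")

```text
t: 12.53
eef_pos: [0.5281, 0.1371, 0.1674]
tool_rot: [0.0, 0.996, -0.092, -0.0]
contact_force: [-0.0, 0.3, -1.0]
gripper_width: 0.653
```

Call:
drive_tool(increments="0 0 -0.001 0;0 0 -0.001 0;0 0 0 0;0 0 0 0")

```text
t: 12.87
eef_pos: [0.5283, 0.1371, 0.1655]
tool_rot: [0.0, 0.996, -0.092, 0.0]
contact_force: [0.3, 0.2, -2.0]
gripper_width: 0.653
```

Call:
drive_tool(increments="0 0 -0.001 0;0 0 -0.001 0;0 0 0 0;0 0 0 0")

```text
t: 13.2
eef_pos: [0.5284, 0.1371, 0.1637]
tool_rot: [-0.0, 0.996, -0.092, 0.0]
contact_force: [-0.8, -1.0, -0.3]
gripper_width: 0.652
```

Call:
drive_tool(increments="0 0 -0.001 0;0 0 0 0;0 0 0 0")

```text
t: 13.45
eef_pos: [0.5285, 0.1372, 0.1632]
tool_rot: [-0.0, 0.996, -0.092, 0.0]
contact_force: [-2.4, -1.1, 5.2]
gripper_width: 0.651
```

Call:
drive_tool(increments="0 0 0 0;0 0 0 0;0 0 0 0;0 0 0 0;0 0 0 0", grip=0.8)

```text
t: 13.87
eef_pos: [0.5283, 0.1371, 0.1624]
tool_rot: [0.0, 0.996, -0.092, -0.0]
contact_force: [0.1, -0.5, 0.1]
gripper_width: 0.799
```

Call:
drive_tool(increments="0 0 0 0;0 0 0 0;0 0 0 0;0 0 0 0", grip=1)

```text
t: 14.2
eef_pos: [0.5283, 0.1371, 0.1625]
tool_rot: [0.0, 0.996, -0.092, 0.0]
contact_force: [0.9, -0.8, 0.7]
gripper_width: 0.995
```

```bash
python3 - <<'E'
from h import *
o=bot.get_obs(); print(o["t"],o["eef_pos"].round(4),o["gripper_width"],o["contact_force"])
cv2.imwrite("pics/scene6.png",bot.read_camera("scene")[:,:,::-1])
crop("pics/scene6.png","pics/s6.png",210,180,370,300,5)
cv2.imwrite("pics/w6.png",bot.read_camera("wrist")[:,:,::-1])
E
```

```text
14.2 [0.5283 0.1371 0.1625] 0.9953868873671594 [ 0.90176238 -0.75382538  0.71114614]
```

View pics/s6.png

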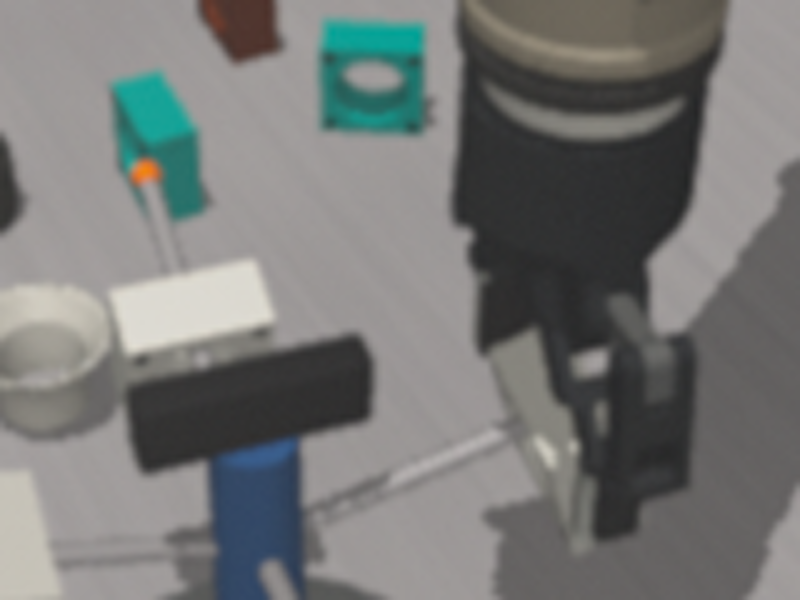

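View pics/w6.png

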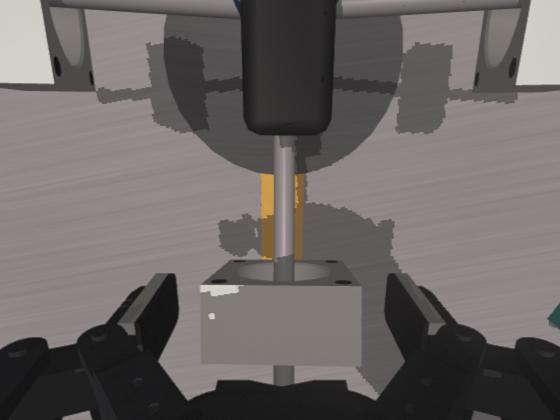

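The block hangs on the peg, tilted to match it, and both fingers are clear. I'll lift straight up and move away.

Call:
drive_tool(increments="0 0 0.008 0;0 0 0.015 0;0 0 0.02 0;0 0 0.025 0;0 0 0.03 0;0 0 0.03 0;0 0 0.02 0;0 -0.02 0 0;0 -0.035 0 0;0 -0.035 0 0;0 -0.035 0 0;0 -0.035 0 0")

```text
t: 15.3
eef_pos: [0.528, -0.0243, 0.3114]
tool_rot: [-0.0, 0.996, -0.092, 0.0]
contact_force: [0.9, -0.6, -0.0]
gripper_width: 1.002
```

Call:
drive_tool(increments="0 -0.035 0 0;0 -0.035 0 0;0 -0.035 0 0;0 -0.035 0 0;0 -0.035 0 0;0 0 0 0;0 0 0 0;0 0 0 0;0 0 0 0;0 0 0 0")

```text
t: 16.13
eef_pos: [0.5286, -0.1962, 0.3108]
tool_rot: [-0.0, 0.996, -0.091, 0.0]
contact_force: [-0.3, -0.6, 0.3]
gripper_width: 1.004
```

```bash
python3 - <<'E'
from h import *
o=bot.get_obs(); print(o["t"],o["eef_pos"].round(4))
for n in ["top","scene"]: cv2.imwrite(f"pics/{n}7.png",bot.read_camera(n)[:,:,::-1])
crop("pics/top7.png","pics/t7.png",80,80,270,270,3.1)
crop("pics/scene7.png","pics/s7.png",150,180,390,360,3.3)
c=bot.calibration("top")
im=cv2.imread("pics/top7.png"); b,g,r=[im[:,:,k].astype(int) for k in range(3)]
m=((r>140)&(r-g>80)&(g-b>15)&(g<120)).astype(np.uint8); n,_,st,ce=cv2.connectedComponentsWithStats(m)
for i in range(1,n):
    if st[i,4]>5:
        p=ray(c,*ce[i],.177)[:2]; d=p-[.635,.1172]; print(ce[i].round(1),p.round(4),np.linalg.norm(d).round(4),np.arctan2(d[1],d[0]).round(4))
E
```

```text
16.1333 [ 0.5286 -0.1962  0.3108]
[188.5  75.5] [0.788  0.0871] 0.1559 -0.1941
[ 94. 135.] [0.6641 0.2701] 0.1556 1.3827
[250.6 158.2] [ 0.6057 -0.0354] 0.1554 -1.7606
[154.4 224.1] [0.4819 0.1458] 0.1558 2.9567
```

View pics/t7.png

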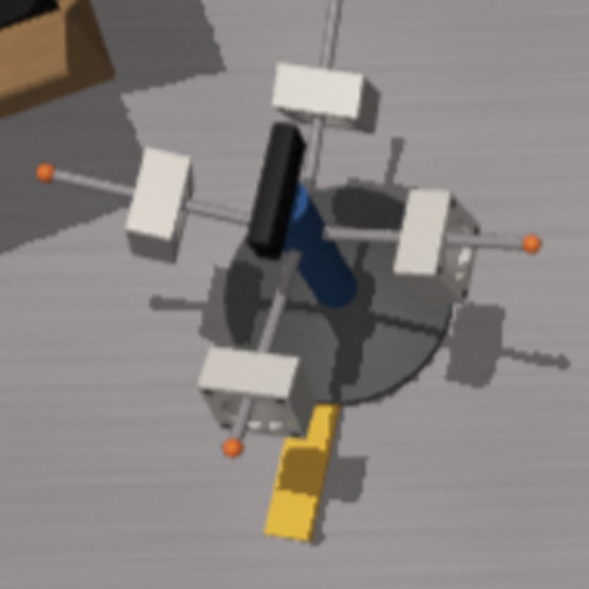

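View pics/s7.png

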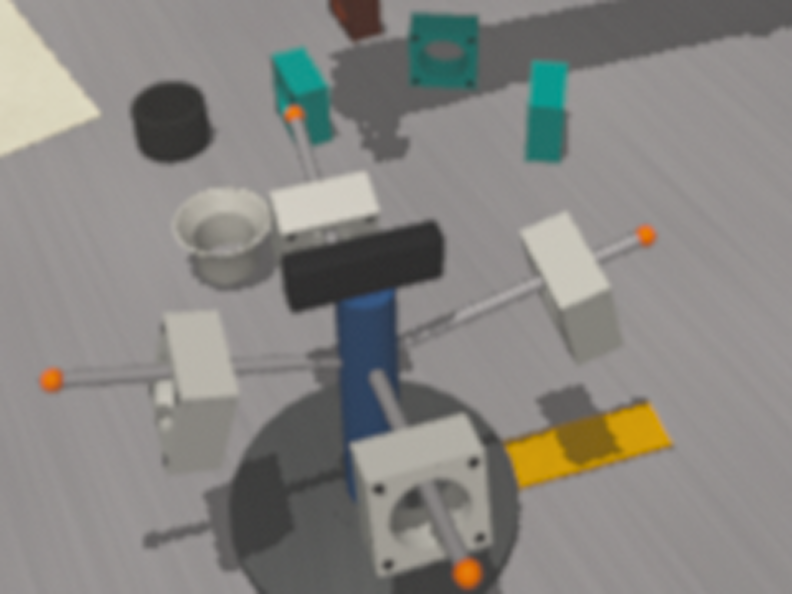

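The block hangs stably on the empty peg. The mean peg direction is 2.952 rad against about 2.956 for the pointer. The brown block hasn't been touched, and the arm is clear.

```bash
python3 -c "
from station import bot
print(bot.hand_in(), bot.get_obs()['t'])"
```

```text
the job is handed in; nothing more can be done
the job is handed in; nothing more can be done
```

The aluminium spacer block is hanging on the empty peg by its bore, the peg is lined up with the yellow pointer, and the job is handed in at about 16 s of the 59 s allowed. I gripped the carousel bar and turned it -0.859 rad. Then I picked up the aluminium block, slid it over the peg, lowered it until it touched at about 6 N, let go and moved clear.

- **Carousel angle:** in the last top picture the peg points at about 2.952 rad (the four balls gave 2.948 to 2.957). Most pointer readings were 2.954 to 2.960 rad, so the error is about 0.01 rad or less. One pointer fit gave 2.937 and disagreed. I put that down to its colour mask missing part of the pointer and did not use it.
- **Block:** it hangs freely about 0.11 m out from the axis, tilted to match the peg.
- **Brown block:** neither the arm nor the load went near it. It looked the same in the earlier pictures, but I did not measure it again at the end.

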